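# Snap the flip-lid bin shut and slide it home under the shelf riser

## Robot

A 6-joint arm with a two-finger parallel gripper is mounted at the origin on the work surface. World frame = base frame: x ahead of the robot, y to its left, z up, the work surface at z = 0. Lengths are in m, angles in rad, forces in N, time in s.
With the tool pointing down it reaches from about 0.325 to 0.775 m from the base axis. Payload 5.5 kg.
Tool frame: the origin (TCP) lies at the very end of the fingers, on their centre line; the grasp point (between the pads) lies 19 mm behind it (env.grip_depth is the distance from the TCP to the grasp point, in m); y points along the fingers, x is the direction in which the jaws open and shut, and the axes are right-handed (so a half turn about y gives the same grasp; the last joint's range is limited). The gripper opens to 88 mm and grips with 3 to 60 N. Pads are 20 mm wide; open, the fingers measure 115 mm over their backs; the gripper's body (75 mm by 178 mm) begins 61 mm behind the grasp point.
Start: joints at [1.14, 0.091, 1.231, -0, 1.82, -0.057], TCP at [0.219, 0.559, 0.223] pointing down, gripper open.
Joint ranges: [-2.87, 2.87], [-0.86, 2.18], [0.17, 2.46], [-1.51, 4.65], [0.06, 2.69], [-2.65, 2.65]. Speed limits (rad/s): [2.57, 2.57, 3.01, 3.14, 3.14, 3.14].

## Interface

Orientations are given as a rotation vector (axis times angle).
In Python, from rig import env gives the robot as it stands.
- The arm moves only by the tool drive_tool, never from a script. Its argument "moves" is one flat list of numbers, 6 for each row, row after row: the shift along the tool's x, y, z in mm, then the turn, a rotation vector about the tool's x, y, z in rad. In form: [x, y, z, rx, ry, rz, x, y, z, rx, ry, rz, ...]. A call has 1 to 5 rows; each row shifts and turns the commanded pose from where the row before left it, along the tool's axes as they then stand; what a row does not reach is not made up. A row lasts 1/12 s, in which the tool goes at most 41.7 mm and 7.16 degrees, less where a joint would pass 70% of its speed; a pose out of reach is approached as far as the arm can. A call with a gripper value outside its range is refused whole. "hand" is the closure in counts, from 0 (fully open) to 255 (shut), set as the call begins (left out, the last holds). The fingers move at their own pace and stop on an object; "newtons" is the grip in N (left out, the last holds). Time passes only in rows, so rows that do not move let the fingers close. It gives the time, the measured TCP pose, the force and the opening at its end, in the units of the state.
- env.read_state(): the state, without advancing time (a new reading comes with each control period).
- env.camera(name): name is "scene" or "side" or "wrist"; returns the picture (400x640x3 uint8, red, green, blue); there is no depth.
- env.camera_model(name): a dict with "fx", "fy", "cx", "cy" (pixels), "extrinsics" (4x4, takes a point from world to camera coordinates). Camera axes: x right, y down, z forward; pixel columns grow to the right and rows downward; lengths in m; the calibration is good to about 2 mm. A picture is of the moment at which its call begins: read the wrist's pose just before it. camera_model takes no time and is no camera call; for the wrist camera it gives the pose at the moment of the call.
- env.close_job(): hands the job in, once; it reports no verdict.
The state is a dict: "t": time; "joint_pos": joint angles; "joint_vel": joint speeds; "joint_torque": joint torques, N m; "ee_pos": TCP position; "eef_rot": TCP orientation; "contact_force": force on the tool from outside, world axes, zero at the start; "ft_torque": the same for the moment, N m; "grip_width": opening from 0.0 (shut) to 1.0 (fully open).
Only numpy, scipy, OpenCV 4.12 (cv2) and the standard library are available. Lean on these libraries where they do the work, as an engineer would, in place of code of your own. Each camera call takes 0.05 s, during which the arm holds its last target. There are 200 camera calls.

## Task

The narrow flip-lid pantry bin has been left open: press the front edge of its lid down until the catch clicks, then put the bin away in the empty bay under the wooden riser. It will not go in held from above, so set it down upright and straight at the mouth of that bay, handle end towards you, let go of it, then take it again by its handle and slide it in until it meets the stop rail at the back, and leave it there. Keep the bin upright, do not drop it, and leave everything else where it stands.

Things in the scene. Friction and masses are not known exactly. Their poses are not given: they have to be found in the camera images.
- bin_center (a point): centre of the loose flip-lid bin, half-way up (37 mm over its underside). Narrow white plastic box, 180 long (x) x 60 wide (y) x 74 high with the lid shut, 0.4 to 0.7 kg with its packets. x points from its front end (handle, catch) to its back end (hinge), z up. Lift it by its two upright long sides, 60 mm apart, 68 high. The lid's thumb lip reaches 10 mm past the front face
- bin: the same bin; origin in the centre of its underside, 37 mm below bin_center, same axes
- bin_handle: the bin's front pull: an upright white tab 14 mm thick (y), 32 high (18 to 50 mm above the bin's underside), reaching 47 mm out from the front face, its last 18 mm a rounded end 18 mm thick. Origin at mid-height, 116 mm in front of the bin's centre (26 mm out from the front face), 34 mm above its underside. Axes as the bin's. Too small to lift the bin by
- bin_lid (a joint): lid angle in rad: 0 is shut, positive is open (the front edge rises). The stiff hinge keeps the lid at any angle where it is left. At about 0.06 the lid meets the spring catch; some 6 to 12 N down on the front edge forces it past, and at about 0.03 it snaps under and then stays shut by itself below 0.02
- lid_edge (a point): the place to press: on top of the lid, midway across, 7 mm behind the bin's front face, 168 mm from the hinge line. With the lid shut it is 74 mm above the bin's underside
- lid_hinge (a point): the hinge line of the lid, midway across: 85 mm behind the bin's centre, 68 mm above its underside, running along the bin's y. The lid's top face is 6 mm above the plane through this line; the lid is 60 wide and stiff
- bay_mouth (a point): middle of the mouth of the riser's empty bay, in the plane of its front edge, 37 mm above the shelf. x points straight into the bay, z up. The wooden riser is fixed, 210 wide, with two bays side by side, each 84 wide, 92 high under a 14 mm top board (top at 106) and 165 deep to a stop rail 24 high across its open back; the shelf is their floor. The other bay, 98 mm to the y- side, holds a like bin
- bay_home (a point): where bin_center is when the bin is fully home in the empty bay, its back end against the stop rail: 75 mm inside the mouth. The bin's front face and handle then stand 15 and 62 mm out in front of the mouth. Axes as bay_mouth, the way the bin's must then lie
- riser: the wooden riser; origin on the shelf 60 mm in front of its front edge, midway across its width; x points into the bays
- other_bin: bystander: a like bin, lid shut, standing in the riser's other bay; origin in the centre of its underside
- can: bystander: closed can of corn, 73 across, 110 high; origin in the centre of its underside
- squeezer: bystander: stainless lemon squeezer lying along its x, 200 long, 72 wide, 50 high; origin under its middle
- funnel: bystander: white plastic funnel standing on its mouth, 112 across, 130 high; origin in the centre of its mouth
- jar: bystander: short glass canning jar with a snap lid, 76 across, 88 high; origin in the centre of its underside
- top_jar: bystander: a smaller canning jar, 72 across, 78 high, on top of the riser; origin in the centre of its underside
Mind the look-alikes: they are no part of the job. What is shaped like the bin but green or turquoise is not meant.

How it is judged:
By the outcome, as a careful person would: the job done as asked, in the order asked, and still so for the second after the job is handed in, with the robot touching nothing.
It also fails if it takes over 69 s, if anything falls off the work surface, if the arm or the gripper's body presses on something with over 40 N, if the wrist force passes 120 N, or if a joint passes its speed limit or range.

## Working session

There is one attempt and no reset: what is moved stays moved. The work goes in short steps, Python scripts to look and compute and a tool call to move; the robot and the scene stay as the last step left them, time stands still between calls to the robot, and variables do not carry over. Pictures are saved under pics/ and viewed, about 8 in all and at most 12, crops included, and the job is handed in when it is done.

Besides the shell and the picture viewer there is one more tool, called after "Request:" as name(argument=value, ...) on one line, values as JSON. drive_tool: Moves the arm, as the interface text tells. Its arguments: {"type":"object","properties":{"moves":{"type":"array"},"hand":{"type":"number"},"newtons":{"type":"number"}},"required":["moves"]}

```bash
mkdir -p pics; ls; cat > h.py <<'E'
import numpy as np,cv2
from rig import env
from scipy.spatial.transform import Rotation as R
def cm(n):
    m=env.camera_model(n);E=np.array(m["extrinsics"]);K=np.array([[m["fx"],0,m["cx"]],[0,m["fy"],m["cy"]],[0,0,1.]])
    return K,E
def ray(n,uv,M=None):
    K,E=M or cm(n);d=E[:3,:3].T@np.linalg.solve(K,[uv[0],uv[1],1]);c=-E[:3,:3].T@E[:3,3];return c,d
def onz(n,uv,z,M=None):
    c,d=ray(n,uv,M);return c+d*(z-c[2])/d[2]
def proj(n,p,M=None):
    K,E=M or cm(n);q=K@(E[:3,:3]@np.array(p)+E[:3,3]);return q[:2]/q[2]
def save(n,f):
    M=cm(n);im=env.camera(n);cv2.imwrite(f"pics/{f}.png",im[:,:,::-1]);np.savez(f"pics/{f}.npz",K=M[0],E=M[1]);return im
def load(f):
    d=np.load(f"pics/{f}.npz");return cv2.imread(f"pics/{f}.png"),(d["K"],d["E"])
E
python3 - <<'E'
from h import *
np.set_printoptions(precision=3,suppress=True)
s=env.read_state();print(s)
print(R.from_rotvec(s["eef_rot"]).as_matrix())
for n in("scene","side","wrist"):
    save(n,n+"0");K,E=cm(n);print(n,K[0,0],-E[:3,:3].T@E[:3,3],E[2,:3])
E
```

```text
pics
{'t': 0.0, 'joint_pos': array([ 1.14 ,  0.092,  1.232, -0.   ,  1.82 , -0.057]), 'joint_vel': array([-0.   , -0.001, -0.001,  0.   ,  0.001, -0.   ]), 'joint_torque': array([  0.002, -44.643, -40.646,   0.07 ,   0.028,  -0.   ]), 'ee_pos': array([0.219, 0.558, 0.222]), 'eef_rot': array([-1.364, -0.928,  0.931]), 'contact_force': array([-0.538,  0.628,  0.595]), 'ft_torque': array([ 0.014,  0.058, -0.011]), 'grip_width': 0.9952664659000608}
[[ 0.365 -0.001 -0.931]
 [ 0.931 -0.002  0.365]
 [-0.002 -1.     0.   ]]
scene 436.80855510467023 [ 1.608 -0.236  1.093] [-0.718  0.164 -0.676]
side 386.4803936152022 [-0.004 -0.945  0.773] [ 0.432  0.738 -0.518]
wrist 299.0573284158172 [0.153 0.586 0.384] [ 0.244 -0.097 -0.965]
```

```bash
python3 -c "
import cv2,numpy as np
a=[cv2.imread(f'pics/{n}0.png') for n in('scene','side')]
cv2.imwrite('pics/a.png',cv2.resize(np.vstack(a),(640,800))[:, :])
"
```

```text
(no output)
```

View pics/scene0.png

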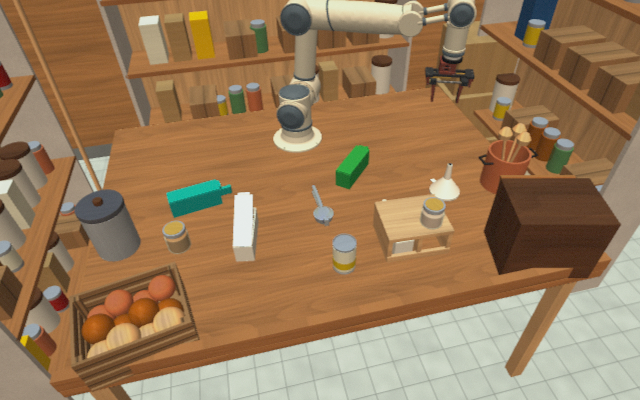

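View pics/side0.png

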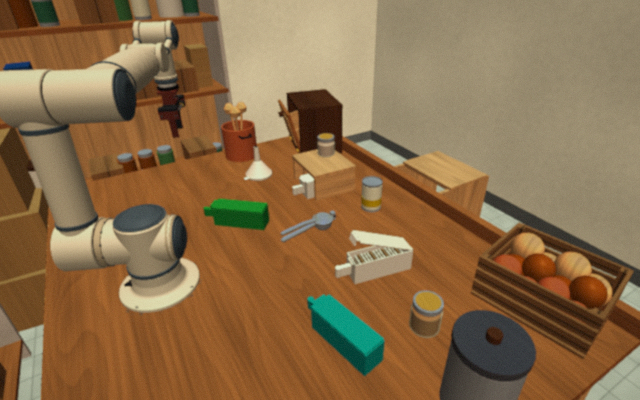

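```bash
python3 -c "
import cv2,numpy as np
a,b=[cv2.imread(f'pics/{n}0.png') for n in('scene','side')]
c=lambda i,x,y:cv2.resize(i[y:y+75,x:x+100],(400,300),interpolation=cv2.INTER_CUBIC)
cv2.imwrite('pics/b.png',np.vstack([np.hstack([c(a,195,190),c(a,365,185)]),np.hstack([c(b,325,215),c(b,280,130)])]))
"
```

```text
(no output)
```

View pics/b.png

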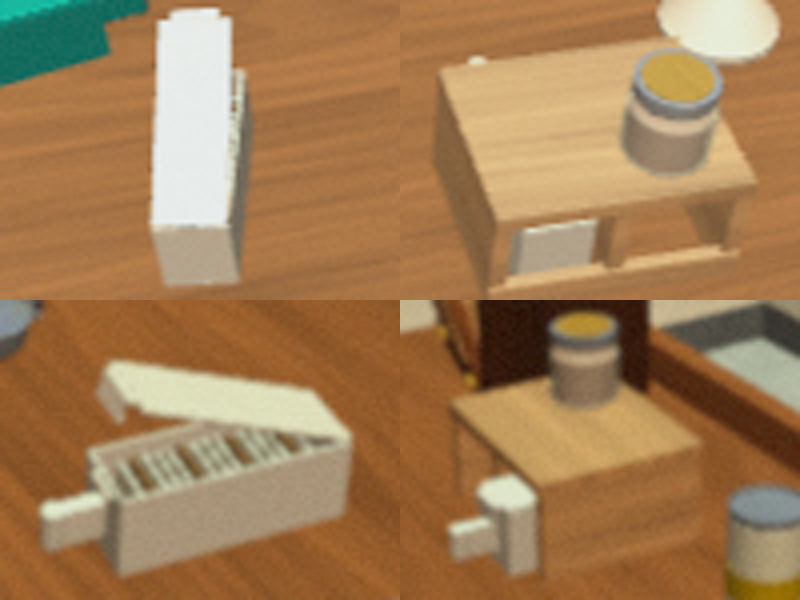

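```bash
python3 - <<'E'
from h import *
np.set_printoptions(precision=4,suppress=True)
S=lambda u,v:(195+u/4-.375,190+v/4-.375); T=lambda u,v:(365+(u-400)/4-.375,185+v/4-.375)
U=lambda u,v:(325+u/4-.375,215+(v-300)/4-.375); V=lambda u,v:(280+(u-400)/4-.375,130+(v-300)/4-.375)
P=lambda l,n,uv,z:print(l,onz(n,uv,z)[:2])
P('bin back y- bottom','scene',S(165,281),0);P('bin back y+ bottom','scene',S(238,283),0)
P('bin back y- z68','scene',S(151,227),.068);P('bin back y+','scene',S(240,228),.068)
P('bin front right(y-) bot','side',U(122,575),0);P('bin back right bot','side',U(346,513),0);P('front y- top','side',U(120,505),.068);P('back y- top','side',U(349,440),.07);P('front y+ top','side',U(90,450),.068)
for a in[(439,70),(498,222),(755,183),(706,75)]:P('riser top scene','scene',T(*a),.106)
for a in[(453,405),(541,487),(697,443)]:P('riser top side','side',V(*a),.106)
for a in[(541,573),(696,528)]:P('riser bot side','side',V(*a),0)
P('riser bot','scene',T(497,292),0)
for n,f,lo in(('scene','can',0),):pass
P('can base','scene',(344,270),0);P('jar','scene',(176,249),0);P('funnel','scene',(446,193),0);P('sq','scene',(323,218),0);P('sq2','scene',(314,188),0);P('topjar','scene',(433,205),.184);P('green','scene',(353,166),.05)
E
```

```text
bin back y- bottom [ 0.6394 -0.3252]
bin back y+ bottom [ 0.6563 -0.2678]
bin back y- z68 [ 0.6415 -0.3257]
bin back y+ [ 0.66   -0.2578]
bin front right(y-) bot [ 0.4694 -0.2904]
bin back right bot [ 0.6463 -0.3238]
front y- top [ 0.4646 -0.292 ]
back y- top [ 0.641  -0.3226]
front y+ top [ 0.4795 -0.2327]
riser top scene [0.5967 0.1545]
riser top scene [0.7712 0.1444]
riser top scene [0.7822 0.3509]
riser top scene [0.6582 0.3663]
riser top side [0.6031 0.3524]
riser top side [0.5921 0.1516]
riser top side [0.7628 0.1493]
riser bot side [0.6008 0.1733]
riser bot side [0.776  0.1661]
riser bot [0.7538 0.1586]
can base [0.7667 0.0043]
jar [ 0.542  -0.5157]
funnel [0.5075 0.4729]
sq [ 0.5217 -0.0066]
sq2 [ 0.3531 -0.0026]
topjar [0.7339 0.2918]
green [0.3208 0.1613]
```

Candidates for the bin: white open bin at scene (245,225) / side (375,258), which is the target. The green box at scene (353,166), the turquoise box at (198,197) and the white bin already in the riser's bay at (403,247) are look-alikes. The crop shows the white bin with its lid up, packets inside and the handle towards the robot. The empty bay is on the right in the scene view (y+). I'll move above the lid edge for a close look.

Request:
drive_tool(moves=[0, -10, 0, 0, -0.0935, 0, 0, -10, 0, 0, -0.0935, 0, -34.5, -2, -18.6, 0, 0, 0, -34.5, -2, -18.6, 0, 0, 0, -34.5, -2, -18.6, 0, 0, 0], hand=255, newtons=30)

```text
t: 0.57
ee_pos: [0.2547, 0.4454, 0.2477]
eef_rot: [-1.292, -1.07, 1.073]
contact_force: [1.9, -0.4, 0.4]
grip_width: 0.66
```

Request:
drive_tool(moves=[-34.5, -2, -18.6, 0, 0, 0, -34.5, -2, -18.6, 0, 0, 0, -34.5, -2, -18.6, 0, 0, 0, -34.5, -2, -18.6, 0, 0, 0, -34.5, -2, -18.6, 0, 0, 0])

```text
t: 0.98
ee_pos: [0.314, 0.258, 0.2585]
eef_rot: [-1.292, -1.071, 1.071]
contact_force: [0.9, -0.4, 0.0]
grip_width: 0.282
```

Request:
drive_tool(moves=[-34.5, -2, -18.6, 0, 0, 0, -34.5, -2, -18.6, 0, 0, 0, -34.5, -2, -18.6, 0, 0, 0, -34.5, -2, -18.6, 0, 0, 0, -34.5, -2, -18.6, 0, 0, 0])

```text
t: 1.4
ee_pos: [0.3733, 0.0711, 0.2688]
eef_rot: [-1.292, -1.071, 1.07]
contact_force: [1.4, 0.2, 0.0]
grip_width: 0.005
```

Request:
drive_tool(moves=[-34.5, -2, -18.6, 0, 0, 0, -34.5, -2, -18.6, 0, 0, 0, -34.5, -2, -18.6, 0, 0, 0, -34.5, -2, -18.6, 0, 0, 0, -34.5, -2, -18.6, 0, 0, 0])

```text
t: 1.82
ee_pos: [0.4328, -0.1159, 0.2786]
eef_rot: [-1.292, -1.07, 1.07]
contact_force: [0.3, -0.0, -0.1]
grip_width: 0.007
```

Request:
drive_tool(moves=[-34.5, -2, -18.6, 0, 0, 0, -34.5, -2, -18.6, 0, 0, 0, -34.5, -2, -18.6, 0, 0, 0, -34.5, -2, -18.6, 0, 0, 0])

```text
t: 2.15
ee_pos: [0.4803, -0.2653, 0.2863]
eef_rot: [-1.292, -1.07, 1.07]
contact_force: [0.5, 0.4, 0.1]
grip_width: 0.003
```

```bash
python3 - <<'E'
from h import *
np.set_printoptions(precision=4,suppress=True)
save("wrist","w1");i=save("side","s1");print(env.read_state()["ee_pos"])
a=cv2.imread("pics/w1.png");b=cv2.resize(cv2.imread("pics/s1.png")[215:300,325:425],(400,340),interpolation=cv2.INTER_CUBIC)
o=np.zeros((600,640,3),np.uint8);o[:400]=a;cv2.imwrite("pics/c.png",a)
# lid angle from first side view: ray through front edge mid with bin mid plane
c,d=ray("side",(325+115/4,215+75/4))
ex=np.array([.983,-.185,0]);n=np.array([.185,.983,0]);p0=np.array([.561,-.278,0])
for uv in[(118,362,30),(140,415,-30),(129,388,0)]:
  c,d=ray("side",(325+uv[0]/4-.4,215+(uv[1]-300)/4-.4));t=((p0-c)@n+uv[2]/1000)/(d@n);q=c+t*d
  print(uv,(q-p0)@ex,q[2])
E
```

```text
[ 0.4805 -0.2678  0.283 ]
(118, 362, 30) -0.06851523613097613 0.139650843817119
(140, 415, -30) -0.07913239565222434 0.140245015292228
(129, 388, 0) -0.07361736660857325 0.13975987975595627
```

View pics/c.png

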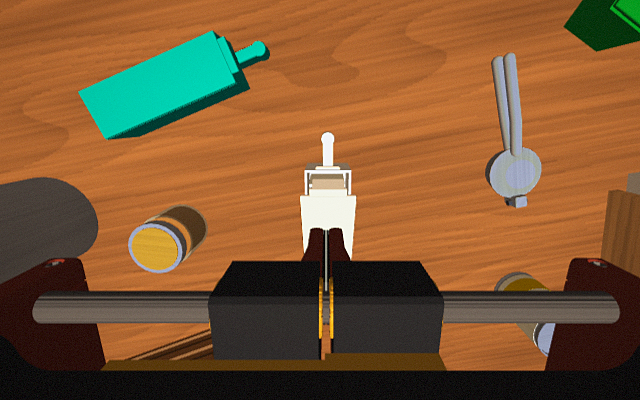

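The wrist view shows the white bin with its lid front edge at about (328,196), box rim at (305..350,170) and handle (327,133..165). The turquoise box, jar and squeezer stand clear. I'll check the bin pose from this view.

```bash
python3 - <<'E'
from h import *
np.set_printoptions(precision=4,suppress=True)
_,M=load("w1")
h=onz("w",(327.5,136),.05,M);l=onz("w",(305,170),.068,M);r=onz("w",(350.5,170),.068,M)
print(h,l,r,(l+r)/2,np.linalg.norm(l-r))
ex=np.array([.983,-.185,0]);ey=np.array([.185,.983,0]);c=np.array([.561,-.278,0])
print("exp knob",c-ex*.128,"front mid",c-ex*.09)
print(proj("w",c-ex*.128+[0,0,.05],M),proj("w",c-ex*.07+[0,0,.139],M))
E
```

```text
[ 0.4322 -0.2527  0.05  ] [ 0.4678 -0.289   0.068 ] [ 0.4787 -0.2316  0.068 ] [ 0.4733 -0.2603  0.068 ] 0.058449286385238323
exp knob [ 0.4352 -0.2543  0.    ] front mid [ 0.4725 -0.2614  0.    ]
[326.722  138.5385] [327.134  198.9826]
```

Request:
drive_tool(moves=[6, 30, -8, 0, 0, 0, 0, 40, 0, 0, 0, 0, 0, 40, 0, 0, 0, 0, 0, 20, 0, 0, 0, 0, 0, 8, 0, 0, 0, 0])

```text
t: 2.67
ee_pos: [0.4873, -0.2571, 0.1435]
eef_rot: [-1.284, -1.068, 1.072]
contact_force: [-0.1, -0.3, 0.2]
grip_width: 0.004
```

Request:
drive_tool(moves=[0, 8, 2, 0, 0, 0, 0, 8, 2, 0, 0, 0, 0, 8, 2, 0, 0, 0, 0, 8, 2, 0, 0, 0, 0, 8, 2, 0, 0, 0])

```text
t: 3.08
ee_pos: [0.4797, -0.2572, 0.1093]
eef_rot: [-1.294, -1.071, 1.07]
contact_force: [0.0, -0.5, -0.1]
grip_width: 0.008
```

Request:
drive_tool(moves=[-4, 6, 0, 0, 0, 0, 0, 6, 0, 0, 0, 0, 0, 5, 0, 0, 0, 0, 0, 4, 0, 0, 0, 0, 0, 0, 0, 0, 0, 0])

```text
t: 3.5
ee_pos: [0.4783, -0.2607, 0.0865]
eef_rot: [-1.29, -1.07, 1.071]
contact_force: [0.2, -0.4, 0.9]
grip_width: 0.004
```

Request:
drive_tool(moves=[0, 3, 0, 0, 0, 0, 0, 3, 0, 0, 0, 0, 0, 0, 0, 0, 0, 0])

```text
t: 3.75
ee_pos: [0.4788, -0.2611, 0.0827]
eef_rot: [-1.293, -1.071, 1.071]
contact_force: [-1.6, 1.1, 3.7]
grip_width: 0.008
```

Request:
drive_tool(moves=[0, 3, 0, 0, 0, 0, 0, 2, 0, 0, 0, 0, 0, 0, 0, 0, 0, 0])

```text
t: 4.0
ee_pos: [0.4785, -0.261, 0.0774]
eef_rot: [-1.292, -1.07, 1.071]
contact_force: [-2.5, 0.4, 3.6]
grip_width: 0.004
```

Request:
drive_tool(moves=[0, 2, 0, 0, 0, 0, 0, 0, 0, 0, 0, 0])

```text
t: 4.17
ee_pos: [0.4788, -0.2609, 0.0743]
eef_rot: [-1.292, -1.071, 1.07]
contact_force: [0.6, 0.4, 1.6]
grip_width: 0.003
```

Request:
drive_tool(moves=[0, 2, 0, 0, 0, 0, 0, 1, 0, 0, 0, 0, 0, 0, 0, 0, 0, 0])

```text
t: 4.42
ee_pos: [0.4789, -0.261, 0.0736]
eef_rot: [-1.293, -1.071, 1.07]
contact_force: [-3.8, 2.4, 10.3]
grip_width: 0.005
```

Request:
drive_tool(moves=[0, -30, 0, 0, 0, 0, 0, -40, 0, 0, 0, 0, 0, -30, -15, 0, 0, 0, 0, 0, -35, 0, 0, 0, 0, 0, -34, 0, 0, 0], hand=0)

```text
t: 4.83
ee_pos: [0.5633, -0.2774, 0.1757]
eef_rot: [-1.299, -1.073, 1.069]
contact_force: [0.4, 0.6, 1.4]
grip_width: 0.345
```

Request:
drive_tool(moves=[0, 0, 0, 0, 0, 0, 0, 0, 0, 0, 0, 0])

```text
t: 5.0
ee_pos: [0.5618, -0.2762, 0.1686]
eef_rot: [-1.287, -1.069, 1.072]
contact_force: [-0.6, -0.6, -0.3]
grip_width: 0.495
```

```bash
python3 - <<'E'
from h import *
save("wrist","w2");save("side","s2")
a=cv2.imread("pics/w2.png");b=cv2.imread("pics/s2.png")
cv2.imwrite("pics/d.png",np.vstack([cv2.resize(a,(480,300)),cv2.resize(b[215:290,315:435],(480,300),interpolation=cv2.INTER_CUBIC)]))
E
```

```text
(no output)
```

View pics/d.png

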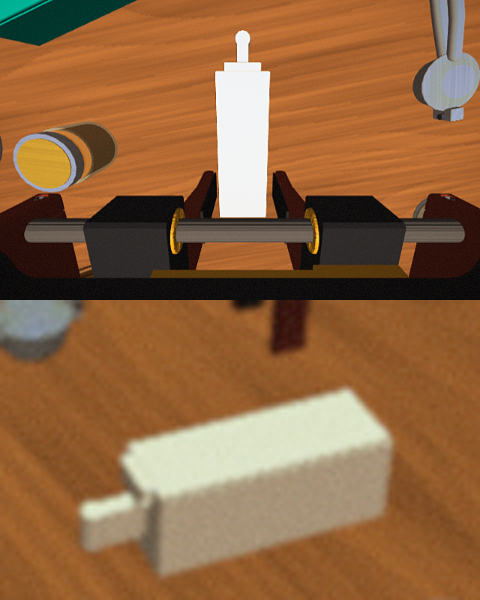

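The lid is shut and flush in both views. The bin sits between the fingers at (242,145) in the wrist view, square to the jaws. I'll descend and grip.

Request:
drive_tool(moves=[0, 0, 0, 0, 0, 0, 0, 0, 0, 0, 0, 0, 0, 0, 0, 0, 0, 0, 0, 0, 0, 0, 0, 0, 0, 10, 0, 0, 0, 0])

```text
t: 5.52
ee_pos: [0.5617, -0.277, 0.1644]
eef_rot: [-1.297, -1.073, 1.07]
contact_force: [0.0, 0.3, 0.3]
grip_width: 0.97
```

Request:
drive_tool(moves=[0, 30, 0, 0, 0, 0, 0, 40, 0, 0, 0, 0, 0, 40, 0, 0, 0, 0, 0, 20, 0, 0, 0, 0, 0, 7, 0, 0, 0, 0])

```text
t: 5.93
ee_pos: [0.558, -0.2748, 0.0182]
eef_rot: [-1.283, -1.066, 1.072]
contact_force: [-0.9, 0.2, 0.2]
grip_width: 1.004
```

Request:
drive_tool(moves=[0, 0, 0, 0, 0, 0, 0, 0, 0, 0, 0, 0, 0, 0, 0, 0, 0, 0, 0, 0, 0, 0, 0, 0, 0, 0, 0, 0, 0, 0], hand=255, newtons=35)

```text
t: 6.35
ee_pos: [0.5624, -0.2778, 0.0274]
eef_rot: [-1.297, -1.072, 1.071]
contact_force: [-0.0, -1.0, 2.4]
grip_width: 0.682
```

Request:
drive_tool(moves=[0, 0, 0, 0, 0, 0, 0, 0, 0, 0, 0, 0, 0, 0, 0, 0, 0, 0, 0, -8, 0, 0, 0, 0, 0, -15, 0, 0, 0, 0])

```text
t: 6.77
ee_pos: [0.5594, -0.2752, 0.0448]
eef_rot: [-1.285, -1.068, 1.071]
contact_force: [-0.3, 0.6, -5.8]
grip_width: 0.681
```

Request:
drive_tool(moves=[0, -25, 0, 0, 0, 0, 0, -30, 0, 0, 0, 0, 0, -25, 0, 0, 0, 0, 0, -15, 0, 0, 0, 0, 0, -5, 0, 0, 0, 0])

```text
t: 7.18
ee_pos: [0.5619, -0.2766, 0.1509]
eef_rot: [-1.295, -1.073, 1.07]
contact_force: [0.5, -0.5, -4.7]
grip_width: 0.68
```

```bash
python3 - <<'E'
from h import *
np.set_printoptions(precision=4,suppress=True)
save("wrist","w3");s=env.read_state();print(s["ee_pos"],s["contact_force"],s["ft_torque"],s["grip_width"],R.from_rotvec(s["eef_rot"]).as_matrix())
im,M=load("w3");h=cv2.cvtColor(im,cv2.COLOR_BGR2HSV);m=cv2.inRange(h,(0,0,200),(180,40,255))
for v in range(30,300,25):
  c=np.where(m[v,250:400])[0]
  if len(c):print(v,c.min()+250,c.max()+250)
E
```

```text
[ 0.5618 -0.2765  0.1501] [ 0.3011 -0.0201 -4.1922] [ 0.0303 -0.0613 -0.0086] 0.6812824935237606 [[ 0.1854  0.0027 -0.9827]
 [ 0.9827 -0.0011  0.1854]
 [-0.0006 -1.     -0.0029]]
30 311 339
55 270 379
80 250 399
105 250 399
130 250 399
155 250 399
180 251 399
205 252 398
230 254 397
255 256 394
280 258 392
```

```bash
python3 - <<'E'
import cv2,numpy as np
a=cv2.imread("pics/scene0.png")[195:259,370:460];b=cv2.imread("pics/side1.png" if 0 else "pics/s2.png")[145:205,285:365]
f=lambda i,k:cv2.resize(i,None,fx=k,fy=k,interpolation=cv2.INTER_CUBIC)
o=np.zeros((600,800,3),np.uint8);A=f(a,5);B=f(b,4.4)
A=f(a,4.6);B=f(b,5)
o[:A.shape[0],:A.shape[1]]=A;o[300:600,400:800]=B
print(A.shape,B.shape);cv2.imwrite("pics/e.png",o)
E
```

```text
(294, 414, 3) (300, 400, 3)
```

View pics/e.png

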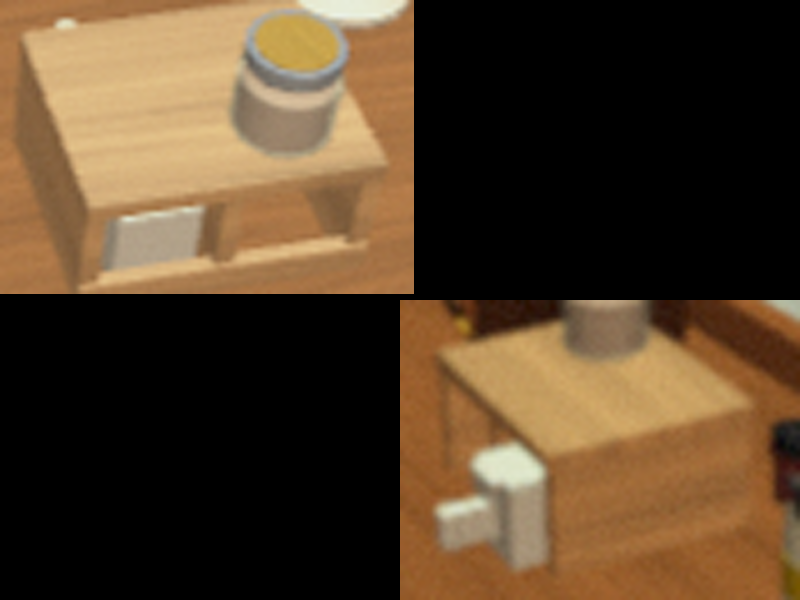

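```bash
python3 - <<'E'
from h import *
np.set_printoptions(precision=4,suppress=True)
T=lambda u,v:(370+u/4.6-.4,195+v/4.6-.4); V=lambda u,v:(285+(u-400)/5-.4,145+(v-300)/5-.4)
def tri(a,b):
  (c1,d1),(c2,d2)=ray("scene",a),ray("side",b);A=np.c_[d1,-d2];t=np.linalg.lstsq(A,c2-c1,rcond=None)[0];p,q=c1+t[0]*d1,c2+t[1]*d2;return (p+q)/2,np.linalg.norm(p-q)
A=tri(T(23,38),V(551,460));C=tri(T(92,211),V(748,402));print("front y-",A,"\nback y-",C)
for n,p in(("scene",T(23,38)),("side",V(551,460))):print('fy-',n,onz(n,p,.106)[:2])
for n,p in(("scene",T(92,211)),("side",V(748,402))):print('by-',n,onz(n,p,.106)[:2])
print('fy+',onz("side",V(439,358),.106)[:2],'by+',onz("scene",T(384,163),.106)[:2])
print('bot f',onz("side",V(556,572),0)[:2],'bot b',onz("side",V(748,525),0)[:2], onz("scene",T(83,292),0)[:2],onz("scene",T(366,247),0)[:2])
print('funnel/jar',onz("side",V(605,355),.106)[:2])
E
```

```text
front y- (array([0.5949, 0.1565, 0.1015]), np.float64(0.001392799748363303)) 
back y- (array([0.7675, 0.1495, 0.1035]), np.float64(0.007084434967271619))
fy- scene [0.6003 0.154 ]
fy- side [0.591  0.1502]
by- scene [0.7729 0.1453]
by- side [0.7657 0.1513]
fy+ [0.6001 0.3507] by+ [0.7806 0.3507]
bot f [0.5998 0.1642] bot b [0.7645 0.1451] [0.7546 0.1541] [0.7652 0.3646]
funnel/jar [0.7162 0.2834]
```

The riser's corners agree between the views to within a few mm: front y- at (0.595,0.1525), front y+ at (0.601,0.354), yaw about -2.4°. That puts the bay mouth near (0.601,0.305). I'll carry the bin to 95 mm in front of it.

Request:
drive_tool(moves=[0, 0, 0, 0, -0.0725, 0, 0, 0, 0, 0, -0.0725, 0, 15, 0, 4.4, 0, 0, 0, 28, 0, 4.4, 0, 0, 0, 38, 0, 4.4, 0, 0, 0])

```text
t: 7.65
ee_pos: [0.5498, -0.1956, 0.1442]
eef_rot: [-1.226, -1.173, 1.177]
contact_force: [1.5, 0.8, -4.7]
grip_width: 0.687
```

Request:
drive_tool(moves=[38, 0, 4.4, 0, 0, 0, 38, 0, 4.4, 0, 0, 0, 38, 0, 4.4, 0, 0, 0, 38, 0, 4.4, 0, 0, 0, 38, 0, 4.4, 0, 0, 0])

```text
t: 8.07
ee_pos: [0.5357, -0.0023, 0.145]
eef_rot: [-1.225, -1.176, 1.18]
contact_force: [1.4, 0.6, -5.2]
grip_width: 0.685
```

Request:
drive_tool(moves=[38, 0, 4.4, 0, 0, 0, 38, 0, 4.4, 0, 0, 0, 38, 0, 4.4, 0, 0, 0, 38, 0, 4.4, 0, 0, 0, 38, 0, 4.4, 0, 0, 0])

```text
t: 8.48
ee_pos: [0.5216, 0.1882, 0.145]
eef_rot: [-1.226, -1.175, 1.181]
contact_force: [1.1, 0.7, -5.0]
grip_width: 0.685
```

Request:
drive_tool(moves=[38, 0, 4.4, 0, 0, 0, 32, 0, 4.4, 0, 0, 0, 25, 0, 4.4, 0, 0, 0, 15, 0, 4.4, 0, 0, 0, 8, 0, 4.4, 0, 0, 0])

```text
t: 8.9
ee_pos: [0.5044, 0.3072, 0.1446]
eef_rot: [-1.225, -1.176, 1.184]
contact_force: [-0.6, -0.8, -4.3]
grip_width: 0.683
```

Request:
drive_tool(moves=[0, 0, 0, 0, 0, 0, 0, 0, 0, 0, 0, 0, 0, 0, 0, 0, 0, 0])

```text
t: 9.15
ee_pos: [0.5063, 0.3041, 0.147]
eef_rot: [-1.229, -1.176, 1.179]
contact_force: [0.4, 0.1, -4.4]
grip_width: 0.684
```

```bash
python3 - <<'E'
from h import *
np.set_printoptions(precision=4,suppress=True)
s=env.read_state();print(s["ee_pos"],s["contact_force"],s["grip_width"],R.from_rotvec(s["eef_rot"]).as_matrix());p=s["ee_pos"];r=R.from_rotvec(s["eef_rot"]).as_matrix()
a=save("scene","sc4")[:,:,::-1];b=save("side","s4")[:,:,::-1]
f=lambda i,k:cv2.resize(i,None,fx=k,fy=k,interpolation=cv2.INTER_CUBIC)
o=np.vstack([f(a[150:250,330:490],3.75),np.zeros((0,600,3),np.uint8)])
B=f(b[120:205,240:370],3.0);B=np.pad(B,((0,0),(0,o.shape[1]-B.shape[1]),(0,0)))[:225]
cv2.imwrite("pics/f.png",np.vstack([o,B]));print(o.shape,B.shape)
E
```

```text
[0.5063 0.3041 0.147 ] [ 0.3756  0.055  -4.4407] 0.6838870376618431 [[ 0.0428 -0.0008 -0.9991]
 [ 0.9991 -0.0011  0.0428]
 [-0.0012 -1.      0.0007]]
(375, 600, 3) (225, 600, 3)
```

View pics/f.png

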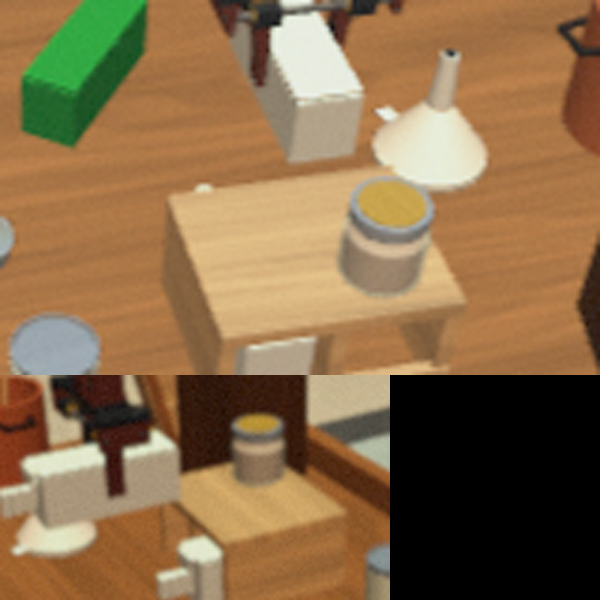

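```bash
python3 - <<'E'
from h import *
np.set_printoptions(precision=4,suppress=True)
T=lambda u,v:(330+u/3.75-.4,150+v/3.75-.4); V=lambda u,v:(240+u/3-.4,120+(v-375)/3-.4)
(c1,d1),(c2,d2)=ray("scene",T(385,115)),ray("side",V(17,549))
A=np.c_[d1,-d2];t=np.linalg.lstsq(A,c2-c1,rcond=None)[0];print("funnel tab",c1+t[0]*d1,c2+t[1]*d2)
print(onz("scene",T(374,112),.02))
for p in[(168,200),(395,167),(222,340),(463,299)]:print(onz("scene",T(*p),.106)[:2])
zb=.147-.0265
for p in[(290,162),(355,154),(303,106),(362,97)]:print('bin back bot/top',onz("scene",T(*p),zb if p[1]>120 else zb+.074)[:2])
print("pred back corners", [np.array([.5063,.3041])+.09*np.array([.999,-.043])+k*np.array([.043,.999]) for k in(-.03,.03)])
E
```

```text
funnel tab [0.4294 0.4509 0.0044] [0.4264 0.455  0.0103]
[0.4391 0.4321 0.02  ]
[0.6005 0.1533]
[0.6102 0.3655]
[0.7715 0.1432]
[0.7778 0.352 ]
bin back bot/top [0.5949 0.2689]
bin back bot/top [0.5994 0.3293]
bin back bot/top [0.6063 0.2679]
bin back bot/top [0.6077 0.3216]
pred back corners [array([0.5949, 0.2703]), array([0.5975, 0.3302])]
```

Request:
drive_tool(moves=[4.5, 20, 0, 0, 0, 0, 0, 30, 0, 0, 0, 0, 0, 30, 0, 0, 0, 0, 0, 18, 0, 0, 0, 0, 0, 8, 0, 0, 0, 0])

```text
t: 9.67
ee_pos: [0.5049, 0.3078, 0.0375]
eef_rot: [-1.228, -1.172, 1.182]
contact_force: [0.9, 0.9, -5.8]
grip_width: 0.685
```

Request:
drive_tool(moves=[0, 4, 0, 0, 0, 0, 0, 3, 0, 0, 0, 0, 0, 3, 0, 0, 0, 0, 0, 0, 0, 0, 0, 0, 0, 0, 0, 0, 0, 0])

```text
t: 10.08
ee_pos: [0.5071, 0.3101, 0.033]
eef_rot: [-1.229, -1.18, 1.177]
contact_force: [-0.6, -0.7, -4.8]
grip_width: 0.684
```

Request:
drive_tool(moves=[0, 3, 0, 0, 0, 0, 0, 2, 0, 0, 0, 0, 0, 0, 0, 0, 0, 0, 0, 0, 0, 0, 0, 0])

```text
t: 10.42
ee_pos: [0.5068, 0.3102, 0.0273]
eef_rot: [-1.229, -1.18, 1.177]
contact_force: [0.0, 0.6, -1.7]
grip_width: 0.683
```

Request:
drive_tool(moves=[0, 1, 0, 0, 0, 0, 0, 0, 0, 0, 0, 0, 0, 0, 0, 0, 0, 0])

```text
t: 10.67
ee_pos: [0.5068, 0.3102, 0.0273]
eef_rot: [-1.229, -1.18, 1.177]
contact_force: [-4.9, -0.0, 6.8]
grip_width: 0.683
```

Touched down at TCP z 0.027 with about +7 N. Now I'll release, retreat up and move over the handle.

Request:
drive_tool(moves=[0, -1, 0, 0, 0, 0, 0, 0, 0, 0, 0, 0, 0, 0, 0, 0, 0, 0, 0, 0, 0, 0, 0, 0, 0, 0, 0, 0, 0, 0], hand=0)

```text
t: 11.08
ee_pos: [0.5064, 0.3097, 0.0264]
eef_rot: [-1.229, -1.178, 1.179]
contact_force: [0.3, -0.1, 0.3]
grip_width: 0.992
```

Request:
drive_tool(moves=[0, -15, 0, 0, 0, 0, 0, -35, 0, 0, 0, 0, 0, -40, 0, 0, 0, 0, 0, -40, 0, 0, 0, 0, 0, -20, 15, 0, 0, 0])

```text
t: 11.5
ee_pos: [0.4937, 0.3106, 0.182]
eef_rot: [-1.232, -1.183, 1.172]
contact_force: [1.1, 0.2, 0.4]
grip_width: 1.001
```

Request:
drive_tool(moves=[0, 0, 40, 0, 0, 0, 0, 0, 40, 0, 0, 0, 0, 0, 25, 0, 0, 0, 0, 0, 0, 0, 0, 0, 0, 0, 0, 0, 0, 0])

```text
t: 11.92
ee_pos: [0.3861, 0.3151, 0.1771]
eef_rot: [-1.228, -1.181, 1.178]
contact_force: [0.5, 0.2, 0.4]
grip_width: 1.0
```

```bash
python3 - <<'E'
from h import *
np.set_printoptions(precision=4,suppress=True)
s=env.read_state();print(s["ee_pos"],s["grip_width"],R.from_rotvec(s["eef_rot"]).as_matrix())
a=save("wrist","w5")[:,:,::-1];b=save("side","s5")[:,:,::-1];c=save("scene","sc5")[:,:,::-1]
f=lambda i,w,h:cv2.resize(i,(w,h),interpolation=cv2.INTER_CUBIC)
cv2.imwrite("pics/g.png",np.vstack([f(a,480,300),np.hstack([f(b[130:205,260:360],400,300),f(c[150:225,365:465],400,300)])[:, :800][:, :] if 0 else f(b[130:205,250:370],480,300)]))
E
```

```text
[0.3861 0.3151 0.1771] 1.000021504973288 [[ 0.0402  0.0014 -0.9992]
 [ 0.9992  0.0007  0.0402]
 [ 0.0008 -1.     -0.0014]]
```

View pics/g.png

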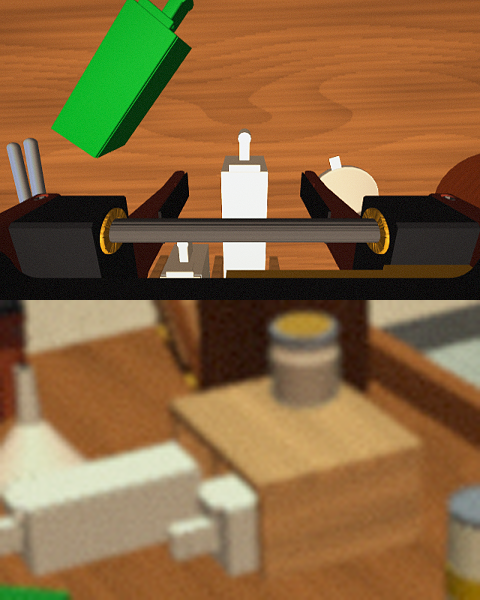

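```bash
python3 - <<'E'
from h import *
np.set_printoptions(precision=4,suppress=True)
im,M=load("w5");h=cv2.cvtColor(im,cv2.COLOR_BGR2HSV);m=cv2.inRange(h,(0,0,190),(180,45,255))
L=[];Rr=[]
for v in range(240,288,4):
  c=np.where(m[v,280:370])[0]+280;L.append(onz("w",(c.min(),v),.074,M)[:2]);Rr.append(onz("w",(c.max()+1,v),.074,M)[:2])
L=np.array(L);Rr=np.array(Rr);mid=(L+Rr)/2
k=np.polyfit(mid[:,0],mid[:,1],1);print("yaw",np.degrees(np.arctan(k[0])),"y at .507",np.polyval(k,.507),"y at .6",np.polyval(k,.6),"w",np.mean(Rr-L,0))
for v in(178,182,186,190,194,200):
  c=np.where(m[v,290:360])[0]+290
  if len(c):print(v,c.min(),c.max(),onz("w",((c.min()+c.max()+1)/2,v),.05,M)[:2])
for v in range(318,372,6):
  c=np.where(m[v,200:290])[0]+200
  if len(c):print("other",v,c.min(),c.max(),onz("w",((c.min()+c.max()+1)/2,v),.05,M)[:2],onz("w",((c.min()+c.max()+1)/2,v),.074,M)[:2])
cv2.imwrite("pics/h.png",cv2.resize(im[240:380,190:390],(800,560),interpolation=cv2.INTER_CUBIC))
E
```

```text
yaw -2.4338569562330576 y at .507 0.3111415691950416 y at .6 0.30718866128181876 w [0.0025 0.0591]
178 321 331 [0.3713 0.3175]
182 318 333 [0.3753 0.3168]
186 318 333 [0.3794 0.3166]
190 319 332 [0.3834 0.3165]
194 319 331 [0.3875 0.3158]
200 320 331 [0.3937 0.3161]
other 324 236 250 [0.5352 0.2168] [0.5169 0.2252]
other 330 238 248 [0.5432 0.2159] [0.5242 0.2244]
other 336 239 249 [0.5513 0.2161] [0.5316 0.2246]
other 342 239 249 [0.5594 0.2152] [0.5391 0.2238]
other 348 240 250 [0.5678 0.2154] [0.5468 0.224 ]
other 366 222 267 [0.5932 0.2119] [0.5701 0.2208]
```

View pics/h.png

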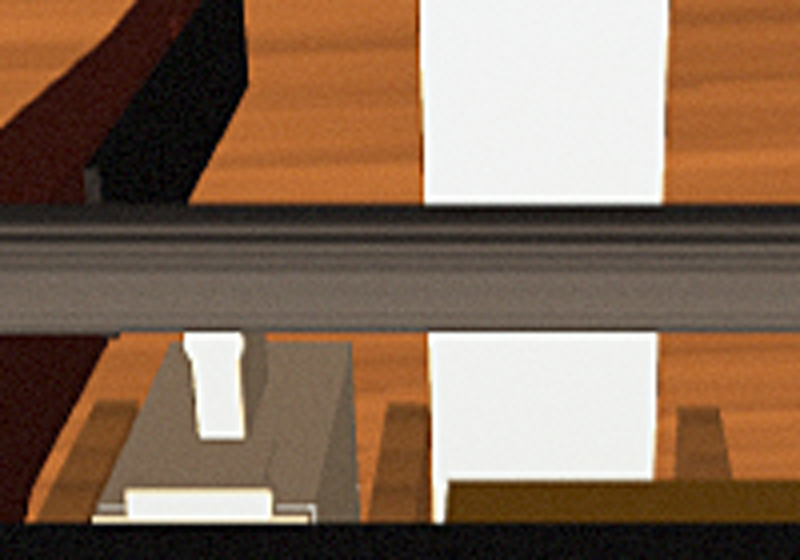

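The wrist view shows our bin's lid between crop columns 425 and 660, the other bin's handle at (215,385), and the feet of the riser's three walls at (95..135,402), (388..428,403) and (678..720,407). From these I can get the bay mouth directly.

```bash
python3 - <<'E'
from h import *
np.set_printoptions(precision=4,suppress=True)
_,M=load("w5");P=lambda u,v:onz("w",(190+u/4-.4,240+v/4-.4),0,M)[:2]
for a in[(95,402),(136,402),(388,403),(430,403),(678,407),(720,407)]:print(a,P(*a))
m=(P(430,403)+P(678,407))/2;w=P(720,407)-P(95,402);print("mouth",m,"yaw",np.degrees(np.arctan2(-w[0],w[1])),np.linalg.norm(w))
E
```

```text
(95, 402) [0.5969 0.1557]
(136, 402) [0.5975 0.1695]
(388, 403) [0.6015 0.2544]
(430, 403) [0.6021 0.2685]
(678, 407) [0.6073 0.3522]
(720, 407) [0.6079 0.3664]
mouth [0.6047 0.3104] yaw -2.9815385038009663 0.21098092091357956
```

Bay mouth measured close up: (0.605,0.310), yaw -3.0°, riser width 0.211 against 0.210 given. The bin centre is at (0.507,0.311), 4 mm off the bay axis, well inside the 12 mm clearance. Now I'll tilt 15° and take the handle.

Request:
drive_tool(moves=[0, 0, 0, -0.0873, 0, 0, 0, 0, 0, -0.0873, 0, 0, 0, 0, 0, -0.0873, 0, 0, 1, 20, 3.4, 0, 0, 0, 0, 35, 6, 0, 0, 0])

```text
t: 12.48
ee_pos: [0.3936, 0.3175, 0.1253]
eef_rot: [-1.423, -1.372, 1.038]
contact_force: [0.2, -0.4, 0.6]
grip_width: 1.0
```

Request:
drive_tool(moves=[0, 38, 6.5, 0, 0, 0, 0, 35, 6, 0, 0, 0, 0, 20, 3.4, 0, 0, 0, 0, 8, 1.4, 0, 0, 0, 0, 0, 0, 0, 0, 0])

```text
t: 12.9
ee_pos: [0.4007, 0.3138, 0.0161]
eef_rot: [-1.423, -1.359, 1.051]
contact_force: [0.2, -0.3, 0.5]
grip_width: 1.003
```

Request:
drive_tool(moves=[0, 0, 0, 0, 0, 0])

```text
t: 12.98
ee_pos: [0.402, 0.3153, 0.0198]
eef_rot: [-1.423, -1.364, 1.046]
contact_force: [1.2, 0.4, 0.2]
grip_width: 0.997
```

Request:
drive_tool(moves=[0, 0, 0, 0, 0, 0, 0, 0, 0, 0, 0, 0, 0, 0, 0, 0, 0, 0, 0, 0, 0, 0, 0, 0, 0, 0, 0, 0, 0, 0], hand=255, newtons=25)

```text
t: 13.4
ee_pos: [0.4014, 0.3155, 0.0199]
eef_rot: [-1.423, -1.365, 1.046]
contact_force: [-0.6, -0.0, 0.3]
grip_width: 0.66
```

Request:
drive_tool(moves=[0, 0, 0, 0, 0, 0, 0, 0, 0, 0, 0, 0, 0, 0, 0, 0, 0, 0, 0, 0, 0, 0, 0, 0, 0, 0, 0, 0, 0, 0])

```text
t: 13.82
ee_pos: [0.4011, 0.3152, 0.019]
eef_rot: [-1.423, -1.364, 1.047]
contact_force: [-0.4, 0.3, -0.3]
grip_width: 0.282
```

Request:
drive_tool(moves=[0, 0, 0, 0, 0, 0, 0, 0, 0, 0, 0, 0])

```text
t: 13.98
ee_pos: [0.4011, 0.315, 0.019]
eef_rot: [-1.423, -1.364, 1.047]
contact_force: [-0.8, -1.0, 0.3]
grip_width: 0.157
```

```bash
python3 - <<'E'
from h import *
np.set_printoptions(precision=4,suppress=True)
s=env.read_state();m=R.from_rotvec(s["eef_rot"]).as_matrix();print(s["ee_pos"],s["contact_force"],s["grip_width"],"\n",m)
yaw=np.radians(-2.98);ex=np.array([np.cos(yaw),np.sin(yaw),0]);ey=np.array([-ex[1],ex[0],0])
print("per mm along bay",m.T@ex,"per mm lateral",m.T@ey,"world z",m.T@[0,0,1],"tool yaw",np.degrees(np.arctan2(-m[0,0],m[1,0])))
E
```

```text
[0.4011 0.315  0.019 ] [-0.8383 -1.035   0.2535] 0.15670007399007005 
 [[ 0.042   0.2586 -0.9651]
 [ 0.9991 -0.0113  0.0405]
 [-0.0004 -0.9659 -0.2588]]
per mm along bay [-0.01    0.2588 -0.9659] per mm lateral [ 0.9999  0.0022 -0.0098] world z [-0.0004 -0.9659 -0.2588] tool yaw -2.4069889144279006
```

Request:
drive_tool(moves=[0.4, 1.55, -5.8, 0, 0.0049, 0.0013, 0.4, 2.6, -9.66, 0, 0.0049, 0.0013, 0.5, 3.62, -13.5, 0, 0, 0, 0.5, 4.14, -15.45, 0, 0, 0, 0.5, 4.14, -15.45, 0, 0, 0])

```text
t: 14.4
ee_pos: [0.463, 0.3147, 0.019]
eef_rot: [-1.427, -1.355, 1.041]
contact_force: [-10.2, -1.4, 5.8]
grip_width: 0.159
```

Request:
drive_tool(moves=[0.5, 4.14, -15.45, 0, 0, 0, 0.5, 4.14, -15.45, 0, 0, 0, 0.5, 4.14, -15.45, 0, 0, 0, 0.5, 3.62, -13.5, 0, 0, 0, 0.3, 3.1, -11.6, 0, 0, 0])

```text
t: 14.82
ee_pos: [0.5374, 0.313, 0.019]
eef_rot: [-1.427, -1.355, 1.041]
contact_force: [-11.6, 0.2, 10.1]
grip_width: 0.156
```

Request:
drive_tool(moves=[0.3, 2.6, -9.66, 0, 0, 0, 0.3, 2.07, -7.7, 0, 0, 0, 0.2, 1.55, -5.8, 0, 0, 0, 0, 1.03, -3.9, 0, 0, 0, 0, 0.52, -1.93, 0, 0, 0])

```text
t: 15.23
ee_pos: [0.5671, 0.3123, 0.019]
eef_rot: [-1.427, -1.355, 1.041]
contact_force: [-10.0, -0.3, 2.9]
grip_width: 0.154
```

Request:
drive_tool(moves=[0, 0.52, -1.93, 0, 0, 0, 0, 0.52, -1.93, 0, 0, 0])

```text
t: 15.4
ee_pos: [0.5707, 0.3122, 0.019]
eef_rot: [-1.427, -1.355, 1.041]
contact_force: [-2.0, 0.8, -0.2]
grip_width: 0.159
```

Request:
drive_tool(moves=[0, 0.52, -1.93, 0, 0, 0, 0, 0.26, -0.97, 0, 0, 0])

```text
t: 15.57
ee_pos: [0.5717, 0.3121, 0.0189]
eef_rot: [-1.424, -1.352, 1.044]
contact_force: [-20.6, -2.1, 12.9]
grip_width: 0.161
```

Request:
drive_tool(moves=[0, 0.26, -0.97, 0, 0, 0, 0, 0.26, -0.97, 0, 0, 0])

```text
t: 15.73
ee_pos: [0.5722, 0.3121, 0.0189]
eef_rot: [-1.423, -1.35, 1.046]
contact_force: [-26.5, -3.6, 15.5]
grip_width: 0.157
```

Request:
drive_tool(moves=[0, 0.26, -0.97, 0, 0, 0, 0, 0.26, -0.97, 0, 0, 0])

```text
t: 15.9
ee_pos: [0.5734, 0.312, 0.0188]
eef_rot: [-1.422, -1.349, 1.047]
contact_force: [-28.1, -3.8, 16.5]
grip_width: 0.158
```

The force rose from about 5-10 N to 28 N with the tool almost stopped at x 0.573 (predicted 0.5735): the stop rail is met. I'll release and retreat.

Request:
drive_tool(moves=[0, 0, 0, 0, 0, 0, 0, 0, 0, 0, 0, 0, 0, 0, 0, 0, 0, 0, 0, 0, 0, 0, 0, 0, 0, 0, 0, 0, 0, 0], hand=0)

```text
t: 16.32
ee_pos: [0.5758, 0.3118, 0.017]
eef_rot: [-1.425, -1.352, 1.044]
contact_force: [-7.3, 1.7, -0.7]
grip_width: 0.496
```

Request:
drive_tool(moves=[0, 0, 0, 0, 0, 0, 0, 0, 0, 0, 0, 0, 0, 0, 0, 0, 0, 0, 0, -10, 5, 0, 0, 0, 0, -20, 10, 0, 0, 0])

```text
t: 16.73
ee_pos: [0.5552, 0.3115, 0.0417]
eef_rot: [-1.428, -1.352, 1.043]
contact_force: [0.2, 1.0, 0.1]
grip_width: 0.876
```

Request:
drive_tool(moves=[0, -35, 10, 0, 0, 0, 0, -38, 10, 0, 0, 0, 0, -38, 10, 0, 0, 0, 0, -25, 30, 0, 0, 0, 0, -10, 35, 0, 0, 0])

```text
t: 17.15
ee_pos: [0.4276, 0.3204, 0.1676]
eef_rot: [-1.43, -1.363, 1.029]
contact_force: [0.3, -0.2, 0.3]
grip_width: 1.003
```

Request:
drive_tool(moves=[0, 0, 38, 0, 0, 0, 0, 0, 38, 0, 0, 0, 0, 0, 30, 0, 0, 0, 0, 0, 0, 0, 0, 0, 0, 0, 0, 0, 0, 0])

```text
t: 17.57
ee_pos: [0.3236, 0.3252, 0.1338]
eef_rot: [-1.427, -1.36, 1.04]
contact_force: [0.6, -0.1, 0.4]
grip_width: 0.999
```

```bash
python3 - <<'E'
from h import *
s=env.read_state();print(s["ee_pos"],s["contact_force"],s["grip_width"])
a=save("scene","sc6")[:,:,::-1];b=save("side","s6")[:,:,::-1];save("wrist","w6")
f=lambda i:cv2.resize(i,(480,300),interpolation=cv2.INTER_CUBIC)
cv2.imwrite("pics/i.png",np.vstack([f(a[170:260,340:484]),f(b[130:205,250:370])]))
E
```

```text
[0.32359363 0.32520848 0.13384   ] [ 0.6066847  -0.07407997  0.37909732] 0.9994800725677568
```

View pics/i.png

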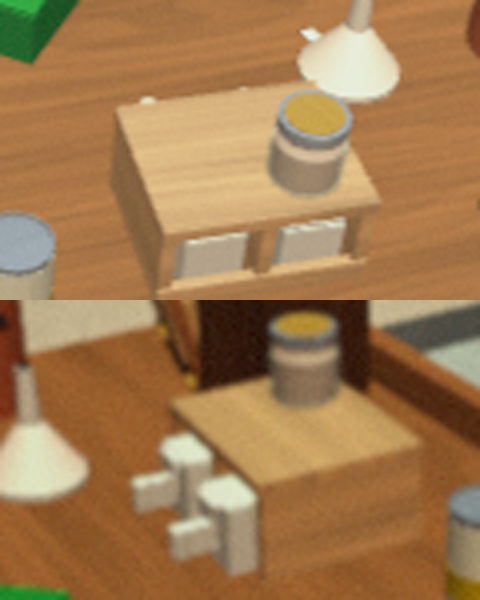

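Both bins stand alike in the bays, backs level at the rail (scene crop (212,255) and (310,243)) and handles in line (side crop (150,490) and (187,538)). I'll do one numeric check from the wrist picture.

```bash
python3 - <<'E'
from h import *
np.set_printoptions(precision=4,suppress=True)
im,M=load("w6");m=cv2.inRange(cv2.cvtColor(im,cv2.COLOR_BGR2HSV),(0,0,185),(180,50,255))
ex=np.array([.9986,-.052]);ey=np.array([.052,.9986]);mo=np.array([.6047,.3104])
n,l,st,c=cv2.connectedComponentsWithStats(m)
for i in range(1,n):
  if st[i,4]>60:
    x,y,w,h=st[i,:4];u=np.where(l[y+2]==i)[0].mean()
    p=onz("w",(u+.5,y),.05,M)[:2];print(st[i],"top px world",p,"along",(p-mo)@ex,"lat",(p-mo)@ey)
# side/scene views: tip of the knob at top edge, same image row comparisons
sc,_=load("sc6")
for z,uv in((.074,(340+345*.3,170+218*.3)),(.074,(340+247*.3,170+234*.3))):
  p=onz("scene",uv,z)[:2];print("back top y+ corner",p,"along",(p-mo)@ex,"lat",(p-mo)@ey)
E
```

```text
[  7 225  28  44 268] top px world [0.3549 0.0391] along -0.23534735564850684 lat -0.28395192639957256
[439 236  56  50 867] top px world [0.3889 0.4348] along -0.22194059759456689 lat 0.11300965341395044
[  0 258  12  21  81] top px world [0.3922 0.0067] along -0.1964354618700342 lat -0.31436854689597077
[236 339  17  22 241] top px world [0.5292 0.2177] along -0.070544552983881 lat -0.09647825071576911
[325 341  14  19 200] top px world [0.5389 0.3221] along -0.06634552952324678 lat 0.008256453468345089
back top y+ corner [0.7678 0.3301] along 0.1618883036673305 lat 0.028170046007866156
back top y+ corner [0.7639 0.2324] along 0.1630480014792356 lat -0.06962527822626427
```

```bash
python3 - <<'E'
from h import *
im,M=load("w6");b,_=load("s6")
cv2.imwrite("pics/j.png",np.vstack([cv2.resize(im[320:390,200:380],(720,280),interpolation=cv2.INTER_CUBIC),cv2.resize(b[160:205,270:386],(720,280),interpolation=cv2.INTER_CUBIC)]))
E
```

```text
(no output)
```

View pics/j.png

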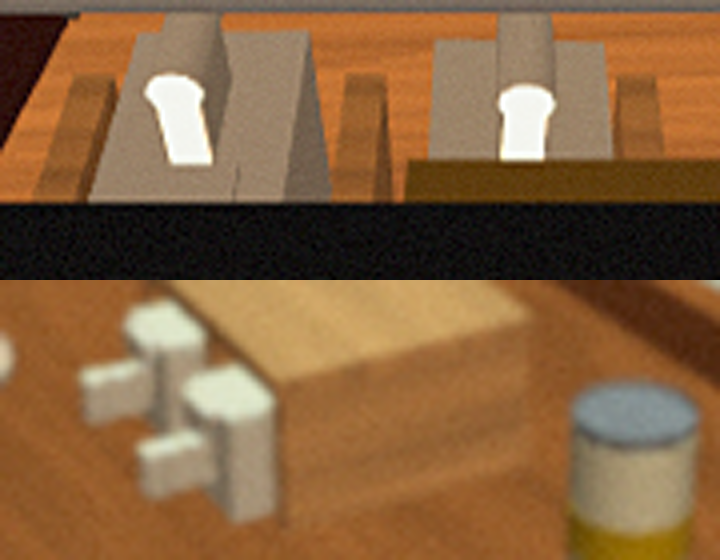

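```bash
python3 - <<'E'
from h import *
np.set_printoptions(precision=4,suppress=True)
_,M=load("w6");P=lambda u,v,z=0:onz("w",(200+u/4-.4,320+v/4-.4),z,M)[:2]
W={k:P(*v) for k,v in dict(l=(80,75),m0=(345,76),m1=(387,77),r0=(615,77),r1=(657,78)).items()};print(W)
mo=(W['m1']+W['r0'])/2;a=W['r1']-W['m0'];ey=a/np.linalg.norm(a);ey=np.array([.052,.9986]);ex=np.array([ey[1],-ey[0]])
print("bay w",np.linalg.norm(W['m1']-W['r0']),mo)
for n,p in dict(ourL=P(436,41),ourR=P(605,42),othL=P(136,32),othR=P(310,31),ourknob=P(527,97,.05),othknob=P(175,86,.05)).items():print(n,p,"along",(p-mo)@ex,"lat",(p-mo)@ey)
E
```

```text
{'l': array([0.5967, 0.158 ]), 'm0': array([0.6026, 0.2535]), 'm1': array([0.604 , 0.2686]), 'r0': array([0.6087, 0.3511]), 'r1': array([0.6101, 0.3664])}
bay w 0.08263126179397538 [0.6063 0.3099]
ourL [0.5848 0.288 ] along -0.020362688061681858 lat -0.022958768444663123
ourR [0.5887 0.3477] along -0.019588376149283642 lat 0.03686798325740872
othL [0.574  0.1832] along -0.025672355662255463 lat -0.1282233673096986
othR [0.5769 0.2443] along -0.025988528652304402 lat -0.06705917593107777
ourknob [0.5443 0.3211] along -0.06254307410734483 lat 0.007954752615046558
othknob [0.5332 0.2168] along -0.06823795185955946 lat -0.09678723807074191
```

The close check disagrees a little with the push. The front face is centred 7 mm to the y+ side and stands about 20 mm out, where 15 is expected, so the bin is slightly skewed, probably from the fingertips dragging on the front face as they opened. I'll mend it: take the handle again a little further out (which re-centres it), push to the stop and release clear of the face.

```bash
python3 - <<'E'
from h import *
np.set_printoptions(precision=4,suppress=True)
s=env.read_state();m=R.from_rotvec(s["eef_rot"]).as_matrix();p=s["ee_pos"];print(p,m)
a=np.array([.5645,.3123,.15]);b=np.array([.5645,.3123,.018])
print(m.T@(a-p)*1e3,m.T@(b-a)*1e3,"yaw",np.degrees(np.arctan2(-m[0,0],m[1,0])))
ex=np.array([.9986,-.052,0]);print(m.T@ex)
E
```

```text
[0.3254 0.3249 0.1342] [[ 0.0526  0.2601 -0.9641]
 [ 0.9986 -0.0125  0.0511]
 [ 0.0012 -0.9655 -0.2604]]
[   0.0311   47.0676 -235.2936] [ -0.1621 127.4444  34.3787] yaw -3.01580047899364
[ 0.0006  0.2604 -0.9654]
```

Request:
drive_tool(moves=[0, 4, -20, 0, 0, 0, 0, 7.4, -37, 0, 0, 0, 0, 7.4, -37, 0, 0, 0, 0, 7.4, -37, 0, 0, 0, 0, 7.4, -37, 0, 0, 0])

```text
t: 18.13
ee_pos: [0.4984, 0.3148, 0.1445]
eef_rot: [-1.43, -1.355, 1.038]
contact_force: [-0.2, 1.3, 0.1]
grip_width: 0.995
```

Request:
drive_tool(moves=[0, 7.2, -36, 0, 0, 0, 0, 4, -20, 0, 0, 0, 0, 2.2, -11, 0, 0, 0, 0, 0, 0, 0, 0, 0, 0, 0, 0, 0, 0, 0])

```text
t: 18.55
ee_pos: [0.5643, 0.3113, 0.1479]
eef_rot: [-1.429, -1.353, 1.04]
contact_force: [0.1, 0.4, 0.1]
grip_width: 1.001
```

Request:
drive_tool(moves=[0, 20, 5.4, 0, 0, 0, 0, 35, 9.4, 0, 0, 0, 0, 35, 9.4, 0, 0, 0, 0, 25, 6.8, 0, 0, 0, 0, 12, 3.3, 0, 0, 0])

```text
t: 18.97
ee_pos: [0.56, 0.3112, 0.012]
eef_rot: [-1.426, -1.351, 1.046]
contact_force: [-0.6, 0.1, -0.3]
grip_width: 1.0
```

Request:
drive_tool(moves=[0, 0, 0, 0, 0, 0, 0, 0, 0, 0, 0, 0])

```text
t: 19.13
ee_pos: [0.5628, 0.3126, 0.0178]
eef_rot: [-1.428, -1.356, 1.04]
contact_force: [0.6, 0.5, 0.8]
grip_width: 1.002
```

Request:
drive_tool(moves=[0, 0, 0, 0, 0, 0, 0, 0, 0, 0, 0, 0, 0, 0, 0, 0, 0, 0, 0, 0, 0, 0, 0, 0, 0, 0, 0, 0, 0, 0], hand=255, newtons=25)

```text
t: 19.55
ee_pos: [0.5633, 0.3125, 0.018]
eef_rot: [-1.429, -1.357, 1.039]
contact_force: [0.3, 0.2, 0.1]
grip_width: 0.654
```

Request:
drive_tool(moves=[0, 0, 0, 0, 0, 0, 0, 0, 0, 0, 0, 0, 0, 0, 0, 0, 0, 0, 0, 0, 0, 0, 0, 0, 0, 0, 0, 0, 0, 0])

```text
t: 19.97
ee_pos: [0.5628, 0.3126, 0.0169]
eef_rot: [-1.428, -1.356, 1.04]
contact_force: [-0.4, 1.2, 0.3]
grip_width: 0.28
```

Request:
drive_tool(moves=[0, 0, 0, 0, 0, 0, 0, 0, 0, 0, 0, 0, 0, 0, 0, 0, 0, 0])

```text
t: 20.22
ee_pos: [0.5627, 0.3126, 0.0169]
eef_rot: [-1.428, -1.356, 1.04]
contact_force: [0.2, 1.9, 0.2]
grip_width: 0.198
```

Request:
drive_tool(moves=[0, 0.52, -1.93, 0, 0, 0, 0, 0.26, -0.97, 0, 0, 0, 0, 0, 0, 0, 0, 0])

```text
t: 20.47
ee_pos: [0.5628, 0.3126, 0.0168]
eef_rot: [-1.424, -1.351, 1.045]
contact_force: [-16.1, 0.4, 9.3]
grip_width: 0.196
```

Request:
drive_tool(moves=[0, 0.26, -0.97, 0, 0, 0, 0, 0, 0, 0, 0, 0, 0, -0.52, 1.93, 0, 0, 0, 0, 0, 0, 0, 0, 0])

```text
t: 20.8
ee_pos: [0.5628, 0.3126, 0.0169]
eef_rot: [-1.425, -1.353, 1.043]
contact_force: [-10.6, -0.2, 6.0]
grip_width: 0.196
```

Request:
drive_tool(moves=[0, 0, 0, 0, 0, 0, 0, 0, 0, 0, 0, 0, 0, 0, 0, 0, 0, 0, 0, 0, 0, 0, 0, 0, 0, 0, 0, 0, 0, 0], hand=0)

```text
t: 21.22
ee_pos: [0.5651, 0.312, 0.017]
eef_rot: [-1.429, -1.356, 1.04]
contact_force: [0.3, -0.1, -0.1]
grip_width: 0.535
```

Request:
drive_tool(moves=[0, 0, 0, 0, 0, 0, 0, 0, 0, 0, 0, 0, 0, 0, 0, 0, 0, 0, 0, 0, 0, 0, 0, 0, 0, 0, 0, 0, 0, 0])

```text
t: 21.63
ee_pos: [0.5649, 0.3122, 0.017]
eef_rot: [-1.428, -1.356, 1.04]
contact_force: [0.0, 0.2, 0.2]
grip_width: 0.915
```

Request:
drive_tool(moves=[0, -15, 0, 0, 0, 0, 0, -35, 0, 0, 0, 0, 0, -38, 5, 0, 0, 0, 0, -38, 10, 0, 0, 0, 0, -20, 30, 0, 0, 0])

```text
t: 22.05
ee_pos: [0.4861, 0.317, 0.1531]
eef_rot: [-1.431, -1.362, 1.031]
contact_force: [0.3, 0.5, 0.5]
grip_width: 1.001
```

Request:
drive_tool(moves=[0, 0, 38, 0, 0, 0, 0, 0, 38, 0, 0, 0, 0, 0, 38, 0, 0, 0, 0, 0, 38, 0, 0, 0, 0, 0, 20, 0, 0, 0])

```text
t: 22.47
ee_pos: [0.3146, 0.3248, 0.1005]
eef_rot: [-1.427, -1.356, 1.042]
contact_force: [-0.2, -0.1, -0.6]
grip_width: 1.002
```

Request:
drive_tool(moves=[0, 0, 0, 0, 0, 0, 0, 0, 0, 0, 0, 0, 0, 0, 0, 0, 0, 0, 0, 0, 0, 0, 0, 0])

```text
t: 22.8
ee_pos: [0.3189, 0.3251, 0.1025]
eef_rot: [-1.429, -1.356, 1.039]
contact_force: [-0.3, 0.5, 0.0]
grip_width: 1.0
```

```bash
python3 - <<'E'
from h import *
a=save("scene","sc7")[:,:,::-1];b=save("side","s7")[:,:,::-1];w=save("wrist","w7")[:,:,::-1]
f=lambda i,w,h:cv2.resize(i,(w,h),interpolation=cv2.INTER_CUBIC)
cv2.imwrite("pics/k.png",np.vstack([f(w[290:390,200:400],720,360),np.hstack([f(b[150:200,270:345],360,240),f(a[195:255,365:455],360,240)])]))
s=env.read_state();print(s["ee_pos"],s["contact_force"],s["grip_width"],s["t"])
E
```

```text
[0.31872959 0.32491401 0.10208653] [ 0.11611042 -0.52739138 -0.06020093] 0.9959684879495818 22.95
```

View pics/k.png

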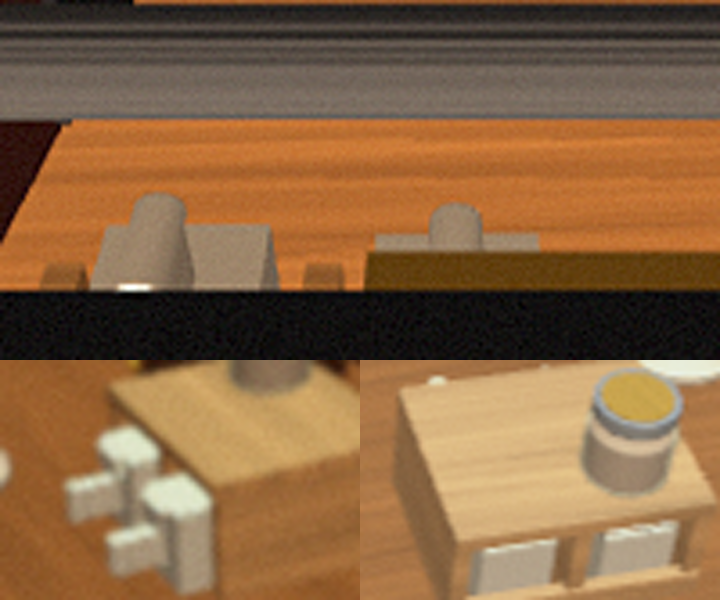

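```bash
python3 - <<'E'
from h import *
np.set_printoptions(precision=4,suppress=True)
_,M=load("w7");P=lambda u,v,z=0:onz("w",(200+u/3.6-.4,290+v/3.6-.4),z,M)[:2]
ey=np.array([.052,.9986]);ex=np.array([.9986,-.052]);mo=np.array([.6055,.3102])
for n,p in dict(ourL=P(375,234),ourR=P(539,234),othL=P(107,226),othR=P(271,226),ourtip=P(456,203,.018),othtip=P(159,193,.018),m=P(322,264)).items():print(n,p,"along",(p-mo)@ex,"lat",(p-mo)@ey)
E
```

```text
ourL [0.5848 0.2819] along -0.019184547980811005 lat -0.02929123235274712
ourR [0.5882 0.3426] along -0.01896823605120057 lat 0.031433900186205614
othL [0.5745 0.184 ] along -0.02441396667460675 lat -0.12768143217217381
othR [0.5778 0.2442] along -0.024199820961795723 lat -0.06736024463512784
ourtip [0.541  0.3143] along -0.0646354662611513 lat 0.000729268193032348
othtip [0.5301 0.2161] along -0.07035531902765826 lat -0.09783987707884298
m [0.6025 0.2602] along -0.0004069161953481307 lat -0.0501240393791925
```

```bash
python3 -c "
from rig import env
print(env.close_job(), env.read_state()['t'])"
```

```text
the job is handed in; nothing more can be done
the job is handed in; nothing more can be done
```

I pressed the lid shut and slid the bin into the empty bay until it met the stop, and it stands there upright and let go. I handed the job in at about 23 s of the 69 s. One distance check came out 3–4 mm off, described below.

- **Lid:** It went down past the catch and stopped firmly at 73.6 mm with about 10 N. The pictures after that show it flush.
- **Setting down:** I carried the bin by its long sides, set it down straight at the bay mouth, let go, and took it again by the handle.
- **First slide:** The bin met firm resistance of 28 N with the tool where the stop was predicted. A close look after release showed the front end about 7 mm off to one side. The fingertips probably dragged on the front face as they opened.
- **Correction:** I took the handle again further out, which re-centred the bin, and pushed again. It did not move under 16 N.

**Last checks:**
- The bin is within 1 mm of the bay's centre line and straight to within about 0.3°.
- Nothing else visibly moved in the pictures, and the gripper is clear and touching nothing.
- **Check that disagreed:** the wrist camera puts the front face about 19 mm out from the mouth, where 15 mm is expected, and the handle tip 64.6 mm out against 62 mm. The camera is only good to about 2 mm. Because the bin did not move when pushed, I took it to be against the stop rail.

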